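# Open the touch-latch door on the tin's side

## Robot

A 6-joint arm with a two-finger parallel gripper is mounted at the origin on the work surface. World frame = base frame: x ahead of the robot, y to its left, z up, the work surface at z = 0. Lengths are in m, angles in rad, forces in N, time in s.
With the tool pointing down it reaches from about 0.425 to 0.95 m from the base axis. Payload 3.5 kg.
Tool frame: the origin (TCP) lies at the very end of the fingers, on their centre line; the grasp point (between the pads) lies 19 mm behind it; z points along the fingers, y is the line along which they close (so a half turn about z gives the same grasp; the last joint's range is limited). The gripper opens to 85 mm and grips with 20 to 120 N. Pads are 22 mm wide; open, the fingers measure 114 mm over their backs; the gripper's body (76 mm by 85 mm) begins 54 mm behind the grasp point. The pads swing forward as they close: fully open they stand 13 mm farther back than shut.
Start: joints at [-1.354, 0.286, 1.577, -0, 1.279, -0.15], TCP at [0.242, -0.63, 0.231] pointing down, gripper open.
Joint ranges: [-2.77, 2.77], [-0.9, 2.22], [0.21, 2.48], [-1.53, 4.67], [0.24, 2.81], [-2.84, 2.84]. Speed limits (rad/s): [2.79, 2.79, 3.14, 3.14, 3.14, 3.14].

## Interface

Orientations are given as a unit quaternion [x, y, z, w].
In Python, from plant import ctrl gives the robot as it stands.
- The arm moves only by the tool carry_out, never from a script. Its argument "deltas" is one flat list of numbers, 6 for each row, row after row: the shift along the tool's x, y, z in m, then the turn, a rotation vector about the tool's x, y, z in rad. A call has 1 to 5 rows; each row is the pose to reach, as a shift and turn from the pose commanded when the call began, along the tool's axes at that moment; what a row does not reach only later rows make up. A row lasts 1/8 s, in which the tool goes at most 62.5 mm and 10.7 degrees, less where a joint would pass 70% of its speed; a pose out of reach is approached as far as the arm can. A call with a gripper value outside its range is refused whole. "grip" is the opening in per cent of the stroke, from 0 (shut) to 100 (fully open), set as the call begins (left out, the last holds). The fingers move at their own pace and stop on an object; "grip_force" is the grip in N (left out, the last holds). Time passes only in rows, so rows that repeat a pose let the fingers close. It gives the time, the measured TCP pose, the force, the opening and the grip force at its end, in the units of the state.
- ctrl.get_state(): the state, without advancing time (a new reading comes with each control period).
- ctrl.read_camera(name): name is "scene" or "top"; returns (picture, depth): 480x640x3 uint8, red, green, blue; 480x640 float32, m along the optical axis (not along the pixel's ray), 0 where there is no reading.
- ctrl.camera_model(name): a dict with "intrinsics" (3x3 intrinsics, pixels), "extrinsics" (4x4, takes a point from world to camera coordinates). Camera axes: x right, y down, z forward; pixel columns grow to the right and rows downward; lengths in m; the calibration is good to about 2 mm. A picture is of the moment at which its call begins. camera_model takes no time and is no camera call.
- ctrl.sign_off(): hands the job in; it is judged then, once.
Trained networks look in the newest picture that a camera, given by its name, has taken for a name from the list of things; names that differ only in an ending like _2 or _b are one class to them, and where a whole thing is asked for, a point or a joint stands for the part that bears it (a point fixed in the world has none). Each returns a list of dicts, best first, with "score" (0 to 1); they miss things now and then, are a little off and sometimes report something else, mostly with a low value. They report only what shows in the picture. A call takes as long as a camera call.
- ctrl.find_in(camera, query): "uv" ([column, row] in pixels, amid what is visible of it).
The state is a dict: "time": time; "qpos": joint angles; "dq": joint speeds; "joint_efforts": joint torques, N m; "eef_pos": TCP position; "tcp_rot": TCP orientation; "contact_force": force on the tool from outside, world axes, zero at the start; "wrist_torque": the same for the moment, N m; "opening": opening from 0.0 (shut) to 1.0 (fully open); "finger_force": force on a finger pad.
Only numpy, scipy, OpenCV 4.12 (cv2) and the standard library are available. Lean on these libraries where they do the work, as an engineer would, in place of code of your own. Each camera call takes 0.05 s, during which the arm holds its last target. There are 200 camera calls.

## Task

The tin of brass pins is about to be put away in the cupboard compartment at the end where it stands. Press the door of that compartment gently near its free edge so that its touch latch lets go and the door springs ajar, then put the fingertips behind the door and push it wide open, about square to the cupboard's front, and come clear. Keep the other door shut and leave the tin, the mallet head, the disc and the cone where they are.

Things in the scene. Friction and masses are not known exactly. Their poses are not given: they have to be found in the camera images.
- cabinet: Bench cupboard, fixed: wooden carcass 200 mm deep (x), 400 wide (y), 220 high (z). Origin at centre of underside; x points from front to back, away from the robot, y towards the left door. Two white doors side by side cover the front (-x side), their outer faces 23 mm forward of the carcass; free edges 24 mm apart, in front of a middle post.
- door_left_face (a point): Point on the outer face of the left door (left as seen from the robot), 30 mm from its free edge, 148 mm from its hinge axis, 40 mm below its top edge; moves with the door. Both doors are plain white panels without handles, 178 mm wide, 206 mm high, 16 mm thick, top edge 218 mm above the bench. Press here; the latch and plunger behind lie over 120 mm below the top edge.
- door_right_face (a point): Point on the outer face of the right door (right as seen from the robot), 30 mm from its free edge, 148 mm from its hinge axis, 40 mm below its top edge; moves with the door. Both doors are plain white panels without handles, 178 mm wide, 206 mm high, 16 mm thick, top edge 218 mm above the bench. Press here; the latch and plunger behind lie over 120 mm below the top edge.
- door_left_hinge (a point): A point on the vertical hinge axis of the left door, level with the door's top edge. The axis runs along the back (inner) face of the door at its outer edge, the edge farthest from the other door, 7 mm in front of the cupboard's front edges.
- door_right_hinge (a point): A point on the vertical hinge axis of the right door, level with the door's top edge. The axis runs along the back (inner) face of the door at its outer edge, the edge farthest from the other door, 7 mm in front of the cupboard's front edges.
- door_left (a joint): Left door angle, rad: 0 shut, grows as it opens to the robot, 1.57 square, stop 1.75. About 4 N at the face point pushes it in; latch lets go past -0.022 (3-4 mm), stop at -0.042 (6 mm), and does not catch again. Push withdrawn, a sprung plunger moves the door out to about 0.45 in 1 s. Beyond that a light push (1-3 N) moves the damped door and it stays where left.
- door_right (a joint): Right door angle, rad: 0 shut, grows as it opens to the robot, 1.57 square, stop 1.75. About 4 N at the face point pushes it in; latch lets go past -0.022 (3-4 mm), stop at -0.042 (6 mm), and does not catch again. Push withdrawn, a sprung plunger moves the door out to about 0.45 in 1 s. Beyond that a light push (1-3 N) moves the damped door and it stays where left.
- tin_center (a point): Centre (50 mm up) of the round screw-top metal tin of brass pins, 81 mm across and 100 mm high, loose, standing beside the left or the right end of the cupboard.
- head_center (a point): Centre (30 mm up) of the pale wooden mallet head, a block 200 x 60 x 60 mm with two brass bands lying on the bench beside the other end of the cupboard, loose.
- disc_center (a point): Centre of the white nylon face disc, 60 mm across, 12 mm thick, loose, lying flat on the cupboard's top.
- cone_center (a point): Centre (29 mm up) of the steel centring cone, 52 mm across and 58 mm high, loose, standing on the cupboard's top, at least 60 mm behind its front edge like the disc.

How it is judged:
On the way, in this order (a step that is already met when the one before it is completed fails the run):
1. the door on the tin's side is pushed in (((y of tin_center in the frame of cabinet above 0 m and value of joint door_left below -0.018 rad) or (not (y of tin_center in the frame of cabinet above 0 m) and value of joint door_right below -0.018 rad))).
2. that door has sprung ajar (((y of tin_center in the frame of cabinet above 0 m and value of joint door_left above 0.3 rad) or (not (y of tin_center in the frame of cabinet above 0 m) and value of joint door_right above 0.3 rad))), for 0.1 s.
At the end, for the whole second after the job is handed in: The door at the end where the tin stands is open by more than 1.25 rad (72 degrees) and at rest (under 0.05 rad/s); the other door is shut (under 0.03 rad) (((y of tin_center in the frame of cabinet above 0 m and value of joint door_left above 1.25 rad and velocity of joint door_left between -0.05 and 0.05 rad/s and value of joint door_right below 0.03 rad) or (not (y of tin_center in the frame of cabinet above 0 m) and value of joint door_right above 1.25 rad and velocity of joint door_right between -0.05 and 0.05 rad/s and value of joint door_left below 0.03 rad))); the robot touches nothing.
It fails at once if the tin, mallet head, disc or cone is moved or lifted more than 15 mm (distance of any of tin_center, head_center, disc_center, cone_center from where it was at the start of the episode above 0.015 m).
It fails at once if the door on the other side is released ((y of tin_center in the frame of cabinet above 0 m and value of joint door_right above 0.06 rad) or (not (y of tin_center in the frame of cabinet above 0 m) and value of joint door_left above 0.06 rad)).
It fails at once if the cupboard or a door is pressed with more than 60 N (contact force between any of the fingers, the arm and cabinet above 60 N).
It also fails if it takes over 48 s, if anything falls off the work surface, if the arm or the gripper's body presses on something with over 40 N, if the wrist force passes 120 N, or if a joint passes its speed limit or range.

## Working session

There is one attempt and no reset: what is moved stays moved. The work goes in short steps, Python scripts to look and compute and a tool call to move; the robot and the scene stay as the last step left them, time stands still between calls to the robot, and variables do not carry over. Pictures are saved under pics/ and viewed, at most 10 in all, crops included, and the job is handed in when it is done.

Besides the shell and the picture viewer there is one more tool, called after "Emit:" as name(argument=value, ...) on one line, values as JSON. carry_out: Moves the arm, as the interface text tells. Its arguments: {"type":"object","properties":{"deltas":{"type":"array"},"grip":{"type":"number"},"grip_force":{"type":"number"}},"required":["deltas"]}

```bash
mkdir -p pics; ls; cat > h.py <<'E'
from plant import ctrl
import numpy as np, cv2
def save(cam,name):
    im,d=ctrl.read_camera(cam); cv2.imwrite(f'pics/{name}.png',im[:,:,::-1]); return im,d
def w(cam,d,u,v,r=2):
    m=ctrl.camera_model(cam);K=np.array(m['intrinsics']);T=np.linalg.inv(np.array(m['extrinsics']))
    p=d[max(0,int(v)-r):int(v)+r+1,max(0,int(u)-r):int(u)+r+1];z=np.median(p[p>0])
    return (T@np.r_[np.linalg.inv(K)@[u,v,1]*z,1])[:3]
def cloud(cam,d):
    m=ctrl.camera_model(cam);K=np.array(m['intrinsics']);T=np.linalg.inv(np.array(m['extrinsics']))
    v,u=np.mgrid[:480,:640]
    c=np.stack([(u-K[0,2])/K[0,0]*d,(v-K[1,2])/K[1,1]*d,d],-1)
    return c@T[:3,:3].T+T[:3,3]
E
python3 - <<'E'
from h import *
np.set_printoptions(precision=3,suppress=True)
s=ctrl.get_state();print(s['time'],s['eef_pos'],s['tcp_rot'],s['contact_force'])
for c in('scene','top'):
    im,d=save(c,c+'0');np.save(f'{c}0.npy',d)
    m=ctrl.camera_model(c);print(c,np.linalg.inv(m['extrinsics'])[:3])
    for q in('door_left_face','door_right_face','door_left_hinge','door_right_hinge','tin_center','head_center','disc_center','cone_center'):
        for r in ctrl.find_in(c,q)[:1]: print(q,r['score'],r['uv'],w(c,d,*r['uv']))
E
```

```text
pics
0.0 [ 0.242 -0.629  0.23 ] [ 0.983  0.182 -0.    -0.001] [-0.434 -0.461 -0.636]
scene [[-0.728 -0.612  0.31   0.31 ]
 [-0.686  0.657 -0.314  0.4  ]
 [-0.011 -0.441 -0.897  1.276]]
door_left_face 0.9 [331.8, 280.0] [0.613 0.053 0.179]
door_right_face 0.61 [382.0, 218.0] [ 0.634 -0.138  0.174]
door_left_hinge 0.7 [318.5, 226.4] [ 0.708 -0.007  0.218]
door_right_hinge 0.75 [321.0, 231.2] [ 0.695 -0.002  0.219]
tin_center 0.9 [418.6, 169.3] [ 0.68  -0.346  0.099]
head_center 0.86 [275.3, 353.4] [0.618 0.232 0.059]
disc_center 0.98 [298.5, 216.1] [0.752 0.009 0.232]
cone_center 0.88 [335.5, 184.2] [ 0.74  -0.095  0.252]
top [[ 0.022 -0.994  0.105  0.583]
 [-1.    -0.021  0.011  0.03 ]
 [-0.009 -0.105 -0.994  0.975]]
door_left_face 0.91 [317.3, 267.7] [0.615 0.038 0.217]
door_right_face 0.91 [429.0, 256.0] [ 0.639 -0.154  0.217]
door_left_hinge 0.7 [373.8, 204.0] [ 0.727 -0.058  0.219]
door_right_hinge 0.97 [371.1, 203.6] [ 0.728 -0.053  0.219]
tin_center 0.68 [510.0, 237.0] [ 0.689 -0.343  0.099]
head_center 0.65 [231.8, 265.5] [0.622 0.217 0.06 ]
disc_center 0.69 [339.8, 183.5] [0.759 0.002 0.231]
cone_center 0.75 [402.7, 192.1] [ 0.74  -0.101  0.258]
```

View pics/scene0.png

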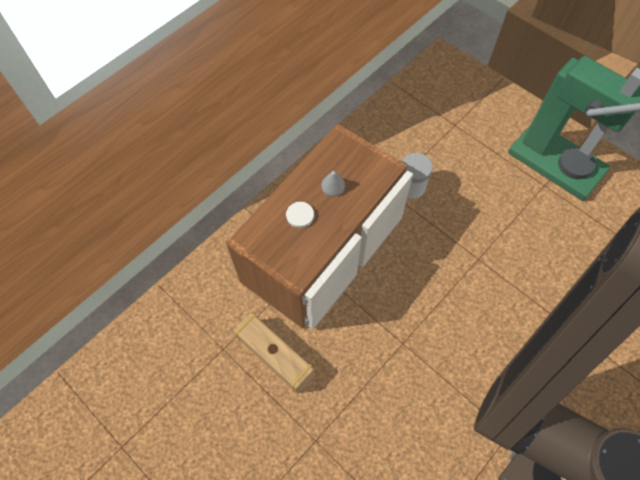

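View pics/top0.png

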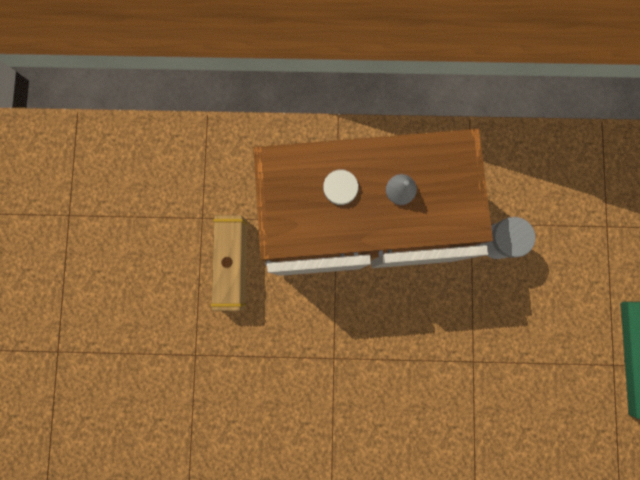

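```bash
python3 - <<'E'
from h import *
np.set_printoptions(precision=3,suppress=True)
d=np.load('top0.npy');P=cloud('top',d)
m=(P[...,2]>.205)&(P[...,2]<.24)&(P[...,0]>.5)&(d>0)
pts=P[m][:,:2].astype(np.float32)
r=cv2.minAreaRect(pts);print(r,cv2.boxPoints(r))
m=(P[...,2]>.085)&(P[...,2]<.12)&(P[...,1]<-.28)&(P[...,0]>.5)
print('tin',cv2.minEnclosingCircle(P[m][:,:2].astype(np.float32)),m.sum())
m=(P[...,2]>.045)&(P[...,2]<.07)&(P[...,1]>.1)&(P[...,0]>.4)
print('head',cv2.boxPoints(cv2.minAreaRect(P[m][:,:2].astype(np.float32))))
E
```

```text
((0.7353278398513794, -0.054406553506851196), (0.22369609773159027, 0.40126416087150574), 5.874330043792725) [[ 0.604  0.134]
 [ 0.645 -0.265]
 [ 0.867 -0.243]
 [ 0.826  0.157]]
tin ((0.6900419592857361, -0.3525863587856293), 0.04069987311959267) 1350
head [[0.529 0.256]
 [0.533 0.098]
 [0.732 0.104]
 [0.728 0.261]]
```

The tin (top image pixel 515,237) stands by the right end, so it's the right door (top edge at about 385–487, 255). The mallet head is at the left (227,262), with the disc (340,187) and cone (401,189) on top.

```bash
cat >> h.py <<'E'
from scipy.spatial.transform import Rotation as R
np.set_printoptions(precision=4,suppress=True)
O=np.array([.7468,-.0532,0]); yaw=.1025; C=R.from_euler('z',yaw)
down=C*R.from_quat([1,0,0,0])   # tool x = cab x, y = -cab y, z down
def delta(p):
    s=ctrl.get_state();T=R.from_quat(s['tcp_rot'])
    return T.inv().apply(O+C.apply(p)-s['eef_pos']),(T.inv()*down).as_rotvec()
def cab():
    s=ctrl.get_state();return s['time'],C.inv().apply(s['eef_pos']-O),C.inv().apply(s['contact_force'])
E
python3 - <<'E'
from h import *
print(cab(),delta([-.30,-.2,.25]),delta([-.17,-.042,.165]))
E
```

```text
(0.9, array([-0.5611, -0.5222,  0.2313]), array([ 0.3202, -0.235 , -0.1462])) (array([ 0.3362, -0.2428, -0.0187]), array([ 0.    , -0.    ,  0.2643])) (array([ 0.5029, -0.3614,  0.0663]), array([ 0.    , -0.    ,  0.2643]))
```

Emit:
carry_out(deltas=[0.04,-0.03,0,0,0,0.09,0.085,-0.06,0,0,0,0.18,0.13,-0.095,0,0,0,0.264,0.175,-0.13,0,0,0,0.264,0.22,-0.16,0,0,0,0.264], grip=0)

```text
time: 1.52
eef_pos: [0.3908, -0.4001, 0.2315]
tcp_rot: [0.999, 0.051, 0.0, 0.0]
contact_force: [0.2, -0.1, -0.1]
opening: 0.003
finger_force: 0.0
```

```bash
python3 -c "
from h import *
print(cab(),delta([-.17,-.042,.165]),ctrl.get_state()['opening'])"
```

```text
(1.525, array([-0.3896, -0.3087,  0.2315]), array([ 0.1435, -0.0891, -0.1125])) (array([ 0.2196, -0.2666,  0.0665]), array([ 0.0004, -0.0004,  0.0001])) 0.002581323917186783
```

Emit:
carry_out(deltas=[0.03,-0.05,0.01,0,0,0,0.065,-0.1,0.025,0,0,0,0.1,-0.15,0.04,0,0,0,0.135,-0.2,0.055,0,0,0,0.165,-0.245,0.066,0,0,0])

```text
time: 2.15
eef_pos: [0.5297, -0.1392, 0.165]
tcp_rot: [0.999, 0.052, 0.0, 0.0]
contact_force: [0.7, -0.4, 0.5]
opening: 0.001
finger_force: 0.0
```

Emit:
carry_out(deltas=[0.025,-0.022,0,0,0,0,0.025,-0.022,0,0,0,0])

```text
time: 2.4
eef_pos: [0.5526, -0.1149, 0.1653]
tcp_rot: [0.999, 0.053, 0.0, 0.0]
contact_force: [-0.1, -0.6, -0.7]
opening: 0.002
finger_force: 0.0
```

```bash
python3 -c "
from h import *
print(cab())
im,d=save('scene','pre');P=cloud('scene',d)
m=(P[...,2]>.14)&(P[...,2]<.2)
Q=C.inv().apply(P.reshape(-1,3)-O).reshape(P.shape)
for y in (.05,.1,-.1,-.15):
  k=m&(abs(Q[...,1]-y)<.02)&(Q[...,0]<-.1)&(Q[...,0]>-.16);print(y,k.sum(),np.median(Q[k],0))
"
```

```text
(2.4, array([-0.1994, -0.0416,  0.1653]), array([-0.1954, -0.6236, -0.6868]))
0.05 105 [-0.1209  0.05    0.1711]
0.1 114 [-0.1211  0.0994  0.1698]
-0.1 57 [-0.121  -0.0901  0.1659]
-0.15 0 [nan nan nan]
  return _methods._mean(a, axis=axis, dtype=dtype,
  ret = um.true_divide(
```

View pics/pre.png

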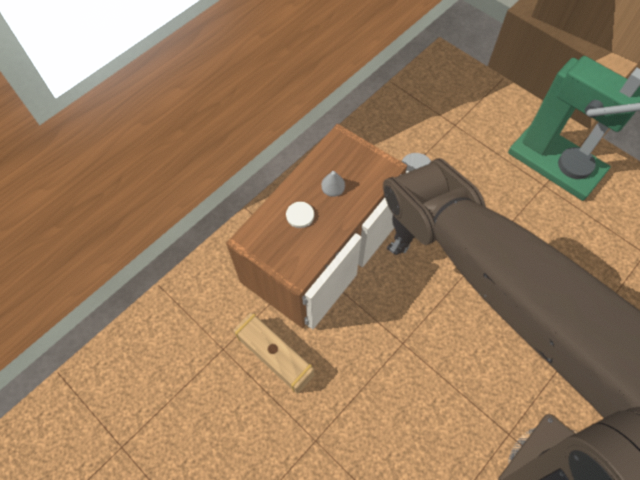

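The gripper (tip near pixel 400,245) stands in front of the right door by its free edge; everything else is undisturbed. Approaching the door.

Emit:
carry_out(deltas=[0.02,0,0,0,0,0,0.04,0,0,0,0,0,0.054,0,0,0,0,0,0.058,0,0,0,0,0,0.06,0,0,0,0,0])

```text
time: 3.08
eef_pos: [0.611, -0.1109, 0.1652]
tcp_rot: [0.999, 0.051, -0.0, -0.0]
contact_force: [0.3, -0.4, 0.0]
opening: 0.001
finger_force: 0.0
```

Emit:
carry_out(deltas=[0.0015,0,0,0,0,0,0.003,0,0,0,0,0,0.0045,0,0,0,0,0,0.006,0,0,0,0,0])

```text
time: 3.58
eef_pos: [0.6164, -0.1099, 0.1653]
tcp_rot: [0.999, 0.051, -0.001, -0.0]
contact_force: [-5.0, 0.0, 2.9]
opening: 0.002
finger_force: 0.0
```

Emit:
carry_out(deltas=[0.001,0,0,0,0,0,0.002,0,0,0,0,0])

```text
time: 3.82
eef_pos: [0.6189, -0.1097, 0.1652]
tcp_rot: [0.999, 0.051, -0.001, -0.0]
contact_force: [-4.7, 0.9, 1.7]
opening: -0.001
finger_force: 0.0
```

Emit:
carry_out(deltas=[0.001,0,0,0,0,0,0.002,0,0,0,0,0])

```text
time: 4.08
eef_pos: [0.6211, -0.1092, 0.1651]
tcp_rot: [0.999, 0.051, -0.001, -0.0]
contact_force: [-6.9, 1.9, 2.7]
opening: -0.001
finger_force: 0.0
```

Emit:
carry_out(deltas=[0.001,0,0,0,0,0,0.0015,0,0,0,0,0])

```text
time: 4.32
eef_pos: [0.621, -0.1092, 0.1652]
tcp_rot: [0.999, 0.051, -0.003, -0.0]
contact_force: [-11.7, 0.6, 5.2]
opening: -0.0
finger_force: 0.0
```

Emit:
carry_out(deltas=[-0.03,0,0,0,0,0,-0.085,0,0,0,0,0,-0.14,0,0,0,0,0,-0.14,0,-0.05,0,0,0,-0.14,0,-0.1,0,0,0])

```text
time: 4.95
eef_pos: [0.4827, -0.1236, 0.2649]
tcp_rot: [0.999, 0.051, 0.0, -0.0]
contact_force: [0.3, -1.2, 1.9]
opening: 0.001
finger_force: 0.0
```

Emit:
carry_out(deltas=[0,-0.04,0,0,0,0,0,-0.08,0,0,0,0,0,-0.1,0,0,0,0,0,-0.1,0,0,0,0])

```text
time: 5.45
eef_pos: [0.4741, -0.0235, 0.2658]
tcp_rot: [0.999, 0.053, 0.002, 0.0]
contact_force: [-0.1, 0.2, -0.2]
opening: -0.003
finger_force: 0.0
```

```bash
cat >> h.py <<'E'
def door(name):
    im,d=save('top',name)
    for c in('top','scene'):
        if c=='scene': im,d=save('scene',name+'s')
        Q=C.inv().apply(cloud(c,d).reshape(-1,3)-O)
        k=(d.ravel()>0)&(Q[:,2]>.208)&(Q[:,2]<.2235)&(Q[:,0]<-.112)&(Q[:,0]>-.31)&(Q[:,1]<-.013)&(Q[:,1]>-.26)
        q=Q[k][:,:2]
        if len(q)>20:
            vx,vy,x0,y0=cv2.fitLine(q.astype(np.float32),cv2.DIST_HUBER,0,.01,.01).ravel()
            a=np.arctan2(abs(vx),abs(vy)) if vx*vy<0 else np.pi/2+np.arctan2(abs(vy),abs(vx))
            print(c,len(q),'angle',a,'min',q.min(0),'max',q.max(0))
        k=(d.ravel()>0)&(Q[:,2]>.15)&(Q[:,2]<.2235)&(Q[:,0]<-.112)&(Q[:,0]>-.2)&(Q[:,1]>.03)&(Q[:,1]<.18)
        if k.any(): print(c,'left min x',np.percentile(Q[k][:,0],[2,50]))
E
python3 -c "
from h import *
print(cab());door('ajar')"
```

```text
(5.45, array([-0.2683,  0.0575,  0.2658]), array([-0.0564,  0.1823, -0.2382]))
top 1016 angle 0.44238466 min [-0.1973 -0.1953] max [-0.1121 -0.0297]
top left min x [-0.1234 -0.1189]
scene 271 angle 0.42291054 min [-0.1593 -0.1932] max [-0.1123 -0.0949]
scene left min x [-0.122  -0.1207]
```

View pics/ajar.png

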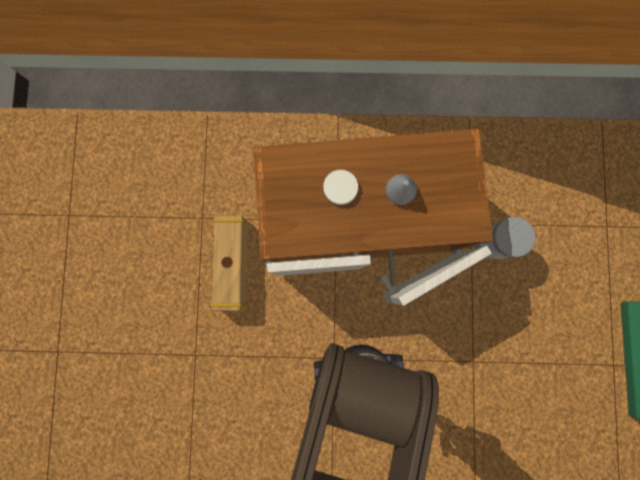

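The door is ajar at about 0.44 rad (free edge at pixel 395,298), and the left door is still shut (face at −0.122). Now I'll go over and down behind the right door.

Emit:
carry_out(deltas=[0.03,0.025,0,0,0,0,0.065,0.05,0,0,0,0,0.1,0.08,0,0,0,0,0.126,0.1,0,0,0,0,0.126,0.1,0,0,0,0])

```text
time: 6.18
eef_pos: [0.6102, -0.1135, 0.2643]
tcp_rot: [0.999, 0.05, -0.0, 0.0]
contact_force: [0.4, 0.1, -0.5]
opening: 0.003
finger_force: 0.0
```

Emit:
carry_out(deltas=[0,0,0.025,0,0,0,0,0,0.05,0,0,0,0,0,0.075,0,0,0,0,0,0.1,0,0,0])

```text
time: 6.68
eef_pos: [0.6083, -0.1111, 0.1647]
tcp_rot: [0.999, 0.051, 0.0, 0.0]
contact_force: [0.1, -0.4, -0.2]
opening: -0.0
finger_force: 0.0
```

```bash
python3 -c "
from h import *
t,p,f=cab();print(t,p,f)
for th in (.5,.65,.8,.95,1.1,1.25,1.4,1.5):
  r=.14;o=.016
  q=np.array([-.107-r*np.sin(th)+o*np.cos(th),-.19+r*np.cos(th)+o*np.sin(th),p[2]])
  print(th,q,delta(q)[0])"
```

```text
6.675 [-0.1437 -0.0435  0.1647] [ 0.0359 -0.453  -0.2095]
0.5 [-0.1601 -0.0595  0.1647] [-0.0164  0.016  -0.    ]
0.65 [-0.179  -0.0689  0.1647] [-0.0353  0.0254 -0.    ]
0.8 [-0.1963 -0.081   0.1647] [-0.0526  0.0375 -0.    ]
0.95 [-0.2116 -0.0955  0.1647] [-0.0679  0.0521 -0.    ]
1.1 [-0.2245 -0.1122  0.1647] [-0.0808  0.0688 -0.    ]
1.25 [-0.2348 -0.1307  0.1647] [-0.0911  0.0872 -0.    ]
1.4 [-0.2422 -0.1504  0.1647] [-0.0985  0.107  -0.    ]
1.5 [-0.2455 -0.1641  0.1647] [-0.1018  0.1207 -0.    ]
```

Emit:
carry_out(deltas=[-0.008,0.009,0,0,0,0,-0.016,0.016,0,0,0,0,-0.026,0.02,0,0,0,0,-0.035,0.025,0,0,0,0,-0.044,0.031,0,0,0,0])

```text
time: 7.3
eef_pos: [0.5682, -0.1469, 0.1665]
tcp_rot: [0.999, 0.051, 0.001, 0.0]
contact_force: [0.9, 0.8, 1.9]
opening: -0.001
finger_force: 0.0
```

Emit:
carry_out(deltas=[-0.009,0.006,0,0,0,0,-0.016,0.013,0,0,0,0,-0.024,0.021,0,0,0,0,-0.03,0.029,0,0,0,0,-0.037,0.038,0,0,0,0])

```text
time: 7.92
eef_pos: [0.5349, -0.1883, 0.1651]
tcp_rot: [0.999, 0.051, -0.0, -0.0]
contact_force: [1.1, 1.7, 1.0]
opening: -0.002
finger_force: 0.0
```

```bash
python3 -c "
from h import *
print(cab());door('mid')"
```

```text
(7.925, array([-0.2246, -0.1127,  0.1651]), array([1.3125, 1.5592, 0.9613]))
top 430 angle 1.2330507 min [-0.2191 -0.2029] max [-0.112  -0.0837]
top left min x [-0.1233 -0.1188]
scene 178 angle 1.2766755 min [-0.2787 -0.2014] max [-0.1122 -0.0831]
scene left min x [-0.1221 -0.1207]
```

Emit:
carry_out(deltas=[-0.006,0.009,0,0,0,0,-0.011,0.019,0,0,0,0,-0.015,0.029,0,0,0,0,-0.018,0.039,0,0,0,0,-0.021,0.051,0,0,0,0])

```text
time: 8.65
eef_pos: [0.5196, -0.2413, 0.1653]
tcp_rot: [0.999, 0.051, -0.0, -0.0]
contact_force: [0.4, 2.5, 1.3]
opening: -0.003
finger_force: 0.0
```

Emit:
carry_out(deltas=[-0.001,0.005,0,0,0,0,-0.001,0.006,0,0,0,0,-0.001,0.006,0,0,0,0])

```text
time: 9.02
eef_pos: [0.5191, -0.2467, 0.165]
tcp_rot: [0.999, 0.051, -0.0, -0.0]
contact_force: [0.6, -0.9, 0.0]
opening: -0.002
finger_force: 0.0
```

Emit:
carry_out(deltas=[0,-0.015,0,0,0,0,-0.01,-0.05,0,0,0,0,-0.02,-0.09,-0.03,0,0,0,-0.03,-0.12,-0.08,0,0,0,-0.04,-0.15,-0.11,0,0,0])

```text
time: 9.65
eef_pos: [0.4639, -0.0998, 0.2778]
tcp_rot: [0.999, 0.052, 0.001, 0.001]
contact_force: [1.0, 0.4, 0.3]
opening: -0.001
finger_force: 0.0
```

Emit:
carry_out(deltas=[-0.01,-0.04,0,0,0,0,-0.02,-0.08,0,0,0,0,-0.02,-0.08,0,0,0,0])

```text
time: 10.02
eef_pos: [0.4349, -0.0214, 0.2753]
tcp_rot: [0.999, 0.054, 0.0, -0.0]
contact_force: [0.5, 0.1, 0.1]
opening: -0.0
finger_force: 0.0
```

```bash
python3 -c "
from h import *
print(cab());door('open')"
```

```text
(10.025, array([-0.307 ,  0.0635,  0.2753]), array([0.5334, 0.0155, 0.0559]))
top 1131 angle 1.6885227 min [-0.2831 -0.2252] max [-0.1122 -0.1898]
top left min x [-0.1234 -0.1189]
scene 489 angle 1.7010485 min [-0.2517 -0.2221] max [-0.112  -0.1875]
scene left min x [-0.1221 -0.1208]
```

View pics/open.png

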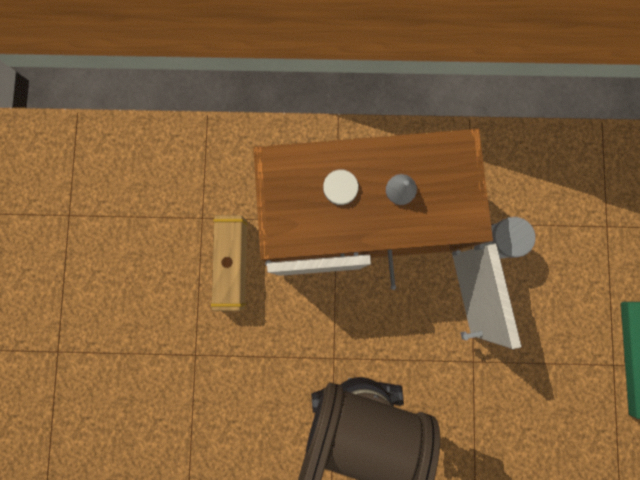

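The right door is open at about 1.69 rad (free edge at pixel 517,345). The left door is shut, the tin, head, disc and cone are unmoved, and the gripper is clear. I'll check that the door is at rest, then hand in.

```bash
python3 -c "
from h import *
door('fin');print(cab());print(ctrl.sign_off())"
```

```text
top 1126 angle 1.6915984 min [-0.2832 -0.2251] max [-0.1122 -0.1902]
top left min x [-0.1234 -0.1189]
scene 476 angle 1.7089491 min [-0.2485 -0.2215] max [-0.1121 -0.1868]
scene left min x [-0.1221 -0.1207]
(10.225, array([-0.3061,  0.0604,  0.2752]), array([-0.19  ,  0.1647, -0.4575]))
the job is handed in; nothing more can be done
None
```

The right door (tin's end) was pressed, sprang ajar and was pushed open to about 1.69 rad, a little past square. The left door stayed shut, nothing else visibly moved, the arm is clear, and the job was handed in at about 10 s; no verdict was returned.

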